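Open the airbrush air filter and lay its cap in the parts tray

TASK

Unscrew the cap of the air filter so its cartridge can be changed: turn it anticlockwise from above in several grips; nobody knows how far it was done up, so feel before each new grip whether the thread has let go, and never force it. A spring under the cap throws it off once the thread ends, so keep hold of it as it frees, then set it down gently, upright, in the steel parts tray and let go. Leave the other things on the bench where they are.

Things in the scene. Friction and masses are not known exactly. Their poses are not given: they have to be found in the camera images.
- cap: Grey screw cap on the filter, 48 mm tall: the top 15 mm is a solid ribbed disc 52 mm across (grip it there), below it a hollow skirt 50 mm across, 33 mm deep. Origin: centre of the skirt's lower edge, 84 to 93 mm above the bench at the start; z is its axis, up. 50 to 100 g.
- cap_grip (a point): Middle of the cap's ribbed disc, on the axis, 40.5 mm above the cap's origin. A white sprung cartridge under the disc pushes the cap up with 6 to 9 N while it is threaded, and throws it off if nobody holds it when the thread lets go.
- housing: Aluminium air filter bolted to the bench: foot 120 mm square, 10 mm thick; bowl 68 mm across up to 80 mm height; two brass ports along its y reach 55 mm from the axis at 48 mm height; the threaded neck, 41 mm over the threads, goes on to 114 mm. Origin: centre of the foot's underside; z up along the neck's axis.
- neck_top (a point): Centre of the neck's top face, 114 mm above the bench. Right-hand thread: the cap climbs 16 mm per anticlockwise turn (2.55 mm per rad) and stays put when let go; 1 mm sideways play. It frees after 2 to 6.5 rad, some way below the neck's top: then a light upward pull (6 N) lifts it, before that it stops dead. Pulling, pushing or side load over 20 N spoils the thread.
- tray: Flat steel parts tray, fixed, 170 mm (its x) by 150 mm (its y), rim 14 mm high, walls 5 mm, floor 5 mm thick. Origin: centre of its underside, on the bench. Empty at the start.
- tape: Roll of tape lying flat, 64 mm across, 24 mm high. Bystander; origin at the centre of the underside.
- palette_knife: Palette knife, 200 mm long, lying flat. Bystander; origin near its middle.
- spare_cartridge: White filter cartridge standing on end, 32 mm across, 56 mm tall. Bystander; origin at the centre of the underside.
- medium_jar: Amber glass jar with a dark lid, 60 mm across, 65 mm tall. Bystander, stays shut; origin at the centre of the underside.
- sanding_block: Cork sanding block 70 x 110 x 35 mm. Bystander; origin at the centre of the underside.
- spanner: Steel spanner 180 mm long, lying flat. Bystander; origin near its middle.
- paint_cup: White ceramic cup, 72 mm across, 50 mm tall. Bystander; origin at the centre of the underside.
There are look-alikes about, which are no part of the job. Leave any brown or pink look-alike of the cap alone.

How it is judged:
On the way:
1. the cap is off the neck, held in the fingers (z of cap in the frame of housing above 0.118 m and contact force between the fingers and cap above 1 N), for 0.1 s.
At the end, for the whole second after the job is handed in: The cap stands upright (within 0.1 rad) and still on the tray's floor, wholly inside the rim, let go (x of cap in the frame of tray between -0.058 and 0.058 m and y of cap in the frame of tray between -0.048 and 0.048 m and z of cap in the frame of tray below 0.009 m and angle between cap's own z axis and vertical below 0.1 rad and linear speed of cap below 0.02 m/s and contact force between the fingers and cap below 0.05 N); the robot touches nothing.
It fails at once if the cap is pushed, pulled or wrenched against the filter so that their contact forces pass 40 N (the spring alone makes 17 N) (contact force between cap and housing above 40 N).
It fails at once if the cap flies off or is dropped: out of hold while above the neck's thread (z of cap in the frame of housing above 0.107 m and contact force between the fingers and cap below 0.02 N).
It fails at once if the cap is dropped into the tray from more than 15 mm (horizontal distance between cap and housing above 0.05 m and height (world z) of cap above 0.02 m and contact force between the fingers and cap below 0.02 N).
It fails at once if the cap is set down off the tray, tipped over, or banged down in the tray with more than 35 N (height (world z) of cap below 0.002 m or angle between cap's own z axis and vertical above 0.6 rad or contact force between cap and tray above 35 N).
It fails at once if a bystander is moved by more than 20 mm (distance of any of tape, palette_knife, spare_cartridge, medium_jar, sanding_block, spanner, paint_cup from where it was at the start of the episode above 0.02 m).
It also fails if it takes over 72 s, if anything falls off the work surface, if the arm or the gripper's body presses on something with over 40 N, if the wrist force passes 120 N, or if a joint passes its speed limit or range.

ROBOT

A 7-joint arm with a two-finger parallel gripper is mounted at the origin on the work surface. World frame = base frame: x ahead of the robot, y to its left, z up, the work surface at z = 0. Lengths are in m, angles in rad, forces in N, time in s.
With the tool pointing down it reaches from about 0.425 to 1.025 m from the base axis. Payload 9.4 kg.
Tool frame: the origin (TCP) lies midway between the tips of the shut fingers; the grasp point (between the pads) lies 19 mm behind it; x points along the fingers, y is the direction in which the jaws open and shut, and the axes are right-handed (so a half turn about x gives the same grasp; the last joint's range is limited). The gripper opens to 93 mm and grips with 3 to 60 N. Pads are 15 mm wide; open, the fingers measure 128 mm over their backs; the gripper's body (75 mm by 188 mm) begins 65 mm behind the grasp point.
Start: joints at [-1.199, 0.599, -0.003, 1.599, 0.002, 0.943, -0.08], TCP at [0.315, 0.653, 0.219] pointing down, gripper open.
Joint ranges: [-2.57, 2.57], [-0.35, 1.97], [-1.29, 1.29], [0.11, 2.56], [-1.05, 4.19], [0.11, 1.86], [-2.63, 2.63]. Speed limits (rad/s): [2.22, 2.22, 3.01, 3.01, 3.14, 3.14, 3.14].

INTERFACE

Orientations are given as a unit quaternion [w, x, y, z].
In Python, from plant import r gives the robot as it stands. The module is installed in compiled form; this text tells all that it offers.
- The arm moves only by the tool play_rows, never from a script. Its arguments are lists of equal length, an entry for each row: "translation": the shift along the tool's x, y, z in m, a list of three; "dr": the turn, a rotation vector about the tool's x, y, z in degrees, a list of three; "hand": the finger opening in m, from 0 to 0.093. In form: {"translation": [[x, y, z], ...], "dr": [[rx, ry, rz], ...], "hand": [hand, ...]}. A call has 1 to 5 rows; each row shifts and turns the commanded pose from where the row before left it, along the tool's axes as they then stand; what a row does not reach is not made up. A row lasts 1/12 s, in which the tool goes at most 41.7 mm and 7.16 degrees, less where a joint would pass 70% of its speed; a pose out of reach is approached as far as the arm can. A call with a gripper value outside its range is refused whole. The fingers move at their own pace and stop on an object; the grip force is fixed at half the most. Time passes only in rows, so rows that do not move let the fingers close. It gives the time, the measured TCP pose, the force and the opening at its end, in the units of the state.
- r.state(): the state, without advancing time (a new reading comes with each control period).
- r.capture(name): name is "scene" or "top" or "wrist"; returns the picture (480x640x3 uint8, red, green, blue); there is no depth.
- r.camera_params(name): a dict with "fx", "fy", "cx", "cy" (pixels), "k1" (the pictures are not rectified: a ray, as slopes to the right and down, at radius r is drawn at 1 + k1 r^2 times it, then the intrinsics apply), "R" (3x3) and "t" (3): a world point X has camera coordinates R X + t. Camera axes: x right, y down, z forward; pixel columns grow to the right and rows downward; lengths in m; the calibration is good to about 2 mm. A picture is of the moment at which its call begins: read the wrist's pose just before it. camera_params takes no time and is no camera call; for the wrist camera it gives the pose at the moment of the call.
- r.hand_in(): hands the job in, once; it reports no verdict.
The state is a dict: "time": time; "q": joint angles; "joint_velocities": joint speeds; "joint_efforts": joint torques, N m; "eef_pos": TCP position; "ee_rot": TCP orientation; "wrist_force": force on the tool from outside, world axes, zero at the start; "ft_torque": the same for the moment, N m; "opening": finger opening in m.
Only numpy, scipy, OpenCV 4.12 (cv2) and the standard library are available. Lean on these libraries where they do the work, as an engineer would, in place of code of your own. Each camera call takes 0.05 s, during which the arm holds its last target. There are 200 camera calls.

## Working session

There is one attempt and no reset: what is moved stays moved. The work goes in short steps, Python scripts to look and compute and a tool call to move; the robot and the scene stay as the last step left them, time stands still between calls to the robot, and variables do not carry over. Pictures are saved under pics/ and viewed, about 8 in all and at most 12, crops included, and the job is handed in when it is done.

Besides the shell and the picture viewer there is one more tool, called after "Request:" as name(argument=value, ...), one argument or row to a line, values as JSON. play_rows: Moves the arm, as the interface text tells. Its arguments: {"type":"object","properties":{"translation":{"type":"array","items":{"type":"array","items":{"type":"number"}}},"dr":{"type":"array","items":{"type":"array","items":{"type":"number"}}},"hand":{"type":"array","items":{"type":"number"}}},"required":["translation","dr","hand"]}

```bash
mkdir -p pics
cat > h.py <<'E'
import numpy as np, cv2
from plant import r
from scipy.spatial.transform import Rotation as Ro
def rot():
    q=r.state()["ee_rot"]; return Ro.from_quat([q[1],q[2],q[3],q[0]])
def ray(c,u,v):
    K=np.array([[c["fx"],0,c["cx"]],[0,c["fy"],c["cy"]],[0,0,1.]])
    p=cv2.undistortPoints(np.array([[[u,v]]],float),K,np.array([c["k1"],0,0,0.]))[0,0]
    R=np.array(c["R"]);t=np.array(c["t"])
    return -R.T@t, R.T@np.array([p[0],p[1],1])
def onz(c,u,v,z):
    o,d=ray(c,u,v); return o+d*(z-o[2])/d[2]
def snap(n,f):
    im=r.capture(n); cv2.imwrite("pics/"+f,im[:,:,::-1]); return im
E
python3 - <<'E'
from h import *
s=r.state(); print(s); print(rot().as_matrix().round(3))
for n in ("scene","top"):
    c=r.camera_params(n); print(n,c); snap(n,n+"0.png")
E
```

```text
{'time': 0.0, 'q': array([-1.19870971,  0.60012239, -0.00254858,  1.60012124,  0.00180272,
        0.94286617, -0.07978451]), 'joint_velocities': array([ 9.14939461e-04, -1.65676717e-03, -1.05737048e-03,  8.15648700e-04,
        1.95031649e-04, -1.31017981e-03, -2.36703756e-05]), 'joint_efforts': array([-1.95931985e-03, -7.65081525e+01,  1.49624504e+00, -2.52380455e+01,
       -5.25473733e-02,  1.64222158e-02,  1.48881727e-04]), 'eef_pos': array([0.31436464, 0.65277196, 0.21776494]), 'ee_rot': array([ 0.68931432,  0.15678327,  0.68945609, -0.15784511]), 'wrist_force': array([-0.76598406,  0.13726092,  0.20639207]), 'ft_torque': array([-0.01797192,  0.01770722,  0.03753924]), 'opening': 0.09293082273487807}
[[-0.001  0.434  0.901]
 [-0.001  0.901 -0.434]
 [-1.    -0.002  0.   ]]
scene {'fx': 485.8624932351594, 'fy': 485.8624932351594, 'cx': 318.4900294082176, 'cy': 231.61186036238743, 'k1': 0.017514716374287136, 'R': array([[-0.06431056,  0.99792184,  0.00402011],
       [ 0.71153475,  0.04867831, -0.70096271],
       [-0.69970169, -0.04221886, -0.71318659]]), 't': array([-0.00610105, -0.29110187,  1.38963245])}
top {'fx': 529.3278766075184, 'fy': 529.3278766075184, 'cx': 324.92947175821155, 'cy': 245.54274882633354, 'k1': -0.14844799927716518, 'R': array([[-1.92718482e-02, -9.99812057e-01, -2.10886970e-03],
       [-9.91633651e-01,  1.93833912e-02, -1.27620481e-01],
       [ 1.27637373e-01, -3.68256383e-04, -9.91820833e-01]]), 't': array([0.0409256 , 0.52063769, 1.28886439])}
```

View pics/top0.png

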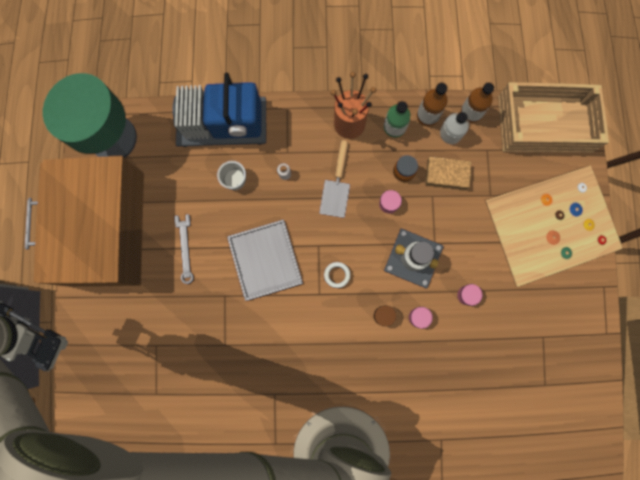

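View pics/scene0.png

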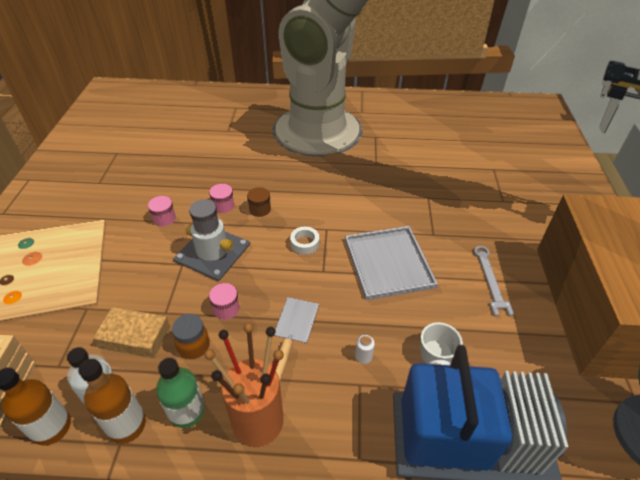

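The top view shows the filter's grey cap at about (422,253), and the tray with corners near (228,237), (283,221), (302,283) and (248,299). In the scene view the cap top is near (204,209).

Run:
```python
from h import *
a=cv2.imread("pics/top0.png")[215:300,375:460]; b=cv2.imread("pics/scene0.png")[190:275,165:250]
cv2.imwrite("pics/c1.png",np.hstack([cv2.resize(x,(400,400),interpolation=cv2.INTER_CUBIC) for x in (a,b)]))
ct=r.camera_params("top")
cs=[onz(ct,u,v,.014)[:2] for u,v in [(228,237),(283,221),(302,283),(248,299)]]
print(np.round(cs,3)); m=np.mean(cs,0); print("tray",m, "yaw",np.degrees(np.arctan2(*(cs[1]-cs[0])[::-1])))
for z in (.132,.137,.141): print(onz(ct,422,253,z))
```

```text
[[0.551 0.278]
 [0.589 0.137]
 [0.43  0.09 ]
 [0.392 0.227]]
tray [0.49046513 0.18292604] yaw -74.77701976560567
[ 0.48683348 -0.19366952  0.132     ]
[ 0.48627995 -0.19274207  0.137     ]
[ 0.48583712 -0.19200012  0.141     ]
```

View pics/c1.png

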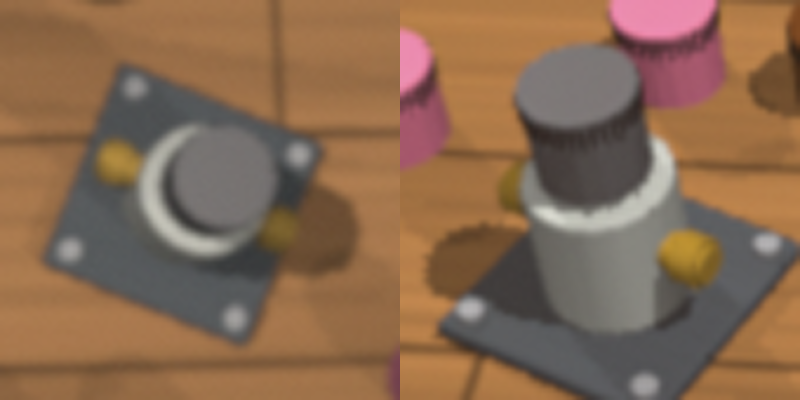

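The crops show the cap disc at (225,178) on the left and (580,88) on the right. The foot corners are clear too, at (122,65), (322,148), (245,342) and (45,262).

Run:
```python
from h import *
k=85/400; ct=r.camera_params("top"); cs=r.camera_params("scene")
o1,d1=ray(ct,375+225*k-.5,215+178*k-.5); o2,d2=ray(cs,165+180*k-.5,190+88*k-.5)
A=np.c_[d1,-d2]; s=np.linalg.lstsq(A,o2-o1,rcond=None)[0]; p1=o1+d1*s[0];p2=o2+d2*s[1]
print("cap top",p1,p2)
f=np.array([onz(ct,375+u*k-.5,215+v*k-.5,.01) for u,v in [(122,65),(322,148),(245,342),(45,262)]])
print(f.round(3),f.mean(0))
# joint 7 & yaw info
M=rot().as_matrix(); print("yaw of tool y",np.degrees(np.arctan2(M[1,1],M[0,1])))
g=(p1+p2)/2; print("delta world",g-r.state()["eef_pos"])
```

```text
cap top [ 0.48827346 -0.1942699   0.13305791] [ 0.48789354 -0.19232648  0.1326536 ]
[[ 0.565 -0.163  0.01 ]
 [ 0.517 -0.271  0.01 ]
 [ 0.413 -0.224  0.01 ]
 [ 0.459 -0.118  0.01 ]] [ 0.48850349 -0.19418097  0.01      ]
yaw of tool y 64.29042151735011
delta world [ 0.17370501 -0.8461059  -0.08498311]
```

Request:
play_rows(
  translation=[
    [0,-0.0275,0.021],
    [0,-0.0275,0.021],
    [0,-0.0275,0.021],
    [0,-0.0275,0.021],
    [0,-0.0275,0.021],
  ],
  dr=[
    [0,0,0],
    [0,0,0],
    [0,0,0],
    [0,0,0],
    [0,0,0],
  ],
  hand=[0.093,0.093,0.093,0.093,0.093],
)

```text
time: 0.52
eef_pos: [0.3495, 0.4819, 0.2183]
ee_rot: [0.689, 0.157, 0.689, -0.158]
wrist_force: [-0.7, -0.4, -0.1]
opening: 0.093
```

Request:
play_rows(
  translation=[
    [0,-0.0275,0.021],
    [0,-0.0275,0.021],
    [0,-0.0275,0.021],
    [0,-0.0275,0.021],
    [0,-0.0275,0.021],
  ],
  dr=[
    [0,0,0],
    [0,0,0],
    [0,0,0],
    [0,0,0],
    [0,0,0],
  ],
  hand=[0.093,0.093,0.093,0.093,0.093],
)

```text
time: 0.93
eef_pos: [0.3844, 0.3126, 0.2185]
ee_rot: [0.689, 0.157, 0.689, -0.157]
wrist_force: [0.7, -0.1, -0.0]
opening: 0.093
```

Request:
play_rows(
  translation=[
    [0,-0.0275,0.021],
    [0,-0.0275,0.021],
    [0,-0.0275,0.021],
    [0,-0.0275,0.021],
    [0,-0.0275,0.021],
  ],
  dr=[
    [0,0,0],
    [0,0,0],
    [0,0,0],
    [0,0,0],
    [0,0,0],
  ],
  hand=[0.093,0.093,0.093,0.093,0.093],
)

```text
time: 1.35
eef_pos: [0.4193, 0.1432, 0.2186]
ee_rot: [0.689, 0.157, 0.689, -0.157]
wrist_force: [0.2, -0.4, 1.4]
opening: 0.0929
```

Request:
play_rows(
  translation=[
    [0,-0.0275,0.021],
    [0,-0.0275,0.021],
    [0,-0.0275,0.021],
    [0,-0.0275,0.021],
    [0,-0.0275,0.021],
  ],
  dr=[
    [0,0,0],
    [0,0,0],
    [0,0,0],
    [0,0,0],
    [0,0,0],
  ],
  hand=[0.093,0.093,0.093,0.093,0.093],
)

```text
time: 1.77
eef_pos: [0.4543, -0.0263, 0.2187]
ee_rot: [0.689, 0.157, 0.689, -0.157]
wrist_force: [1.5, 0.5, 0.2]
opening: 0.0931
```

Run:
```python
from h import *
s=r.state(); print(s["q"].round(3),s["eef_pos"].round(4),s["time"])
M=rot().as_matrix(); print(M.round(3))
d=np.array([.488,-.194,s["eef_pos"][2]])-s["eef_pos"]; print(M.T@d)
```

```text
[-0.139  0.279  0.091  2.2   -0.041  0.664  1.103] [ 0.4543 -0.0263  0.2187] 1.7667
[[ 0.     0.434  0.901]
 [ 0.     0.901 -0.434]
 [-1.     0.     0.   ]]
[ 7.00155031e-07 -1.36497493e-01  1.03140501e-01]
```

Request:
play_rows(
  translation=[
    [0,-0.0273,0.0206],
    [0,-0.0273,0.0206],
    [0,-0.0273,0.0206],
    [0,-0.0273,0.0206],
    [0,-0.0273,0.0206],
  ],
  dr=[
    [0,0,0],
    [0,0,0],
    [0,0,0],
    [0,0,0],
    [0,0,0],
  ],
  hand=[0.093,0.093,0.093,0.093,0.093],
)

```text
time: 2.18
eef_pos: [0.4878, -0.1939, 0.2185]
ee_rot: [0.689, 0.157, 0.689, -0.157]
wrist_force: [1.8, 0.2, 0.3]
opening: 0.0934
```

Request:
play_rows(
  translation=[
    [0,0,0],
    [0,0,0],
    [0,0,0],
    [0,0,0],
    [0,0,0],
  ],
  dr=[
    [7,0,0],
    [7,0,0],
    [7,0,0],
    [7,0,0],
    [7,0,0],
  ],
  hand=[0.093,0.093,0.093,0.093,0.093],
)

```text
time: 2.6
eef_pos: [0.4877, -0.1924, 0.2184]
ee_rot: [0.609, 0.359, 0.609, -0.359]
wrist_force: [-0.4, 0.0, 0.6]
opening: 0.093
```

Request:
play_rows(
  translation=[
    [0,0,0],
    [0,0,0],
    [0,0,0],
    [0,0,0],
    [0,0,0],
  ],
  dr=[
    [7,0,0],
    [7,0,0],
    [7,0,0],
    [7,0,0],
    [7,0,0],
  ],
  hand=[0.093,0.093,0.093,0.093,0.093],
)

```text
time: 3.02
eef_pos: [0.4878, -0.1921, 0.2185]
ee_rot: [-0.473, -0.526, -0.473, 0.526]
wrist_force: [-0.5, 0.1, -0.1]
opening: 0.0928
```

Request:
play_rows(
  translation=[
    [0,0,0],
    [0,0,0],
    [0,0,0],
    [0,0,0],
    [0,0,0],
  ],
  dr=[
    [7,0,0],
    [7,0,0],
    [7,0,0],
    [7,0,0],
    [7,0,0],
  ],
  hand=[0.093,0.093,0.093,0.093,0.093],
)

```text
time: 3.43
eef_pos: [0.4878, -0.1921, 0.2185]
ee_rot: [-0.293, -0.644, -0.293, 0.644]
wrist_force: [0.0, 0.1, 0.2]
opening: 0.0931
```

Request:
play_rows(
  translation=[
    [0,0,0],
    [0,0,0],
    [0,0,0],
    [0,0,0],
    [0,0,0],
  ],
  dr=[
    [7,0,0],
    [7,0,0],
    [7,0,0],
    [7,0,0],
    [7,0,0],
  ],
  hand=[0.093,0.093,0.093,0.093,0.093],
)

```text
time: 3.85
eef_pos: [0.4878, -0.1921, 0.2185]
ee_rot: [-0.086, -0.702, -0.086, 0.702]
wrist_force: [0.2, -0.2, 0.8]
opening: 0.093
```

Request:
play_rows(
  translation=[
    [0,0,0],
    [0,0,0],
    [0,0,0],
    [0,0,0],
    [0,0,0],
  ],
  dr=[
    [7,0,0],
    [7,0,0],
    [7,0,0],
    [7,0,0],
    [7,0,0],
  ],
  hand=[0.093,0.093,0.093,0.093,0.093],
)

```text
time: 4.27
eef_pos: [0.4879, -0.192, 0.2185]
ee_rot: [0.129, -0.695, 0.129, 0.695]
wrist_force: [-0.3, 0.2, 0.1]
opening: 0.0932
```

Request:
play_rows(
  translation=[
    [0,0,0],
    [0,0,0],
    [0,0,0],
    [0,0,0],
    [0,0,0],
  ],
  dr=[
    [7,0,0],
    [7,0,0],
    [7,0,0],
    [7,0,0],
    [7,0,0],
  ],
  hand=[0.093,0.093,0.093,0.093,0.093],
)

```text
time: 4.68
eef_pos: [0.4879, -0.1919, 0.2185]
ee_rot: [0.332, -0.624, 0.332, 0.624]
wrist_force: [0.9, -0.2, -0.7]
opening: 0.0929
```

Run:
```python
from h import *
s=r.state(); print(s["q"].round(3),s["eef_pos"].round(4),s["time"])
M=rot().as_matrix(); print(M.round(3))
c=r.camera_params("wrist"); print(c); snap("wrist","w1.png")
R=np.array(c["R"]);t=np.array(c["t"])
for z in (.133,.137):
    p=R@np.array([.488,-.194,z])+t; print(c["fx"]*p[0]/p[2]+c["cx"],c["fy"]*p[1]/p[2]+c["cy"])
```

```text
[-0.48   0.634  1.197  2.096 -0.753  0.938 -1.405] [ 0.4879 -0.1919  0.2185] 4.6833
[[-0.    -0.829 -0.559]
 [ 0.    -0.559  0.829]
 [-1.     0.     0.   ]]
{'fx': 353.078546123763, 'fy': 353.078546123763, 'cx': 319.2136434843384, 'cy': 238.94005759521795, 'k1': -0.060730335922382785, 'R': array([[-8.29330874e-01, -5.58757820e-01, -3.28522115e-05],
       [-5.41906873e-01,  8.04305687e-01,  2.43781259e-01],
       [-1.36188261e-01,  2.02193127e-01, -9.69830241e-01]]), 't': array([0.29816667, 0.39013437, 0.49556923])}
321.71439200177775 241.74336789161126
321.75195684358994 243.12526272894146
```

View pics/w1.png

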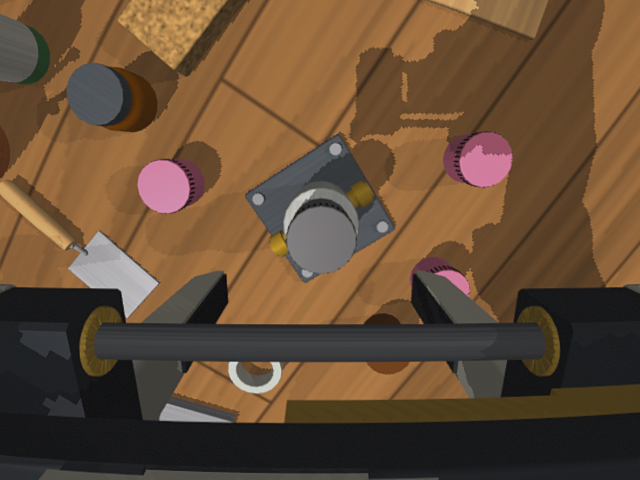

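The wrist view shows the cap disc at about (321,238), nearly centred between the fingers (about x=320). I'll refine this with a mask.

Run:
```python
from h import *
im=cv2.imread("pics/w1.png"); g=cv2.GaussianBlur(im,(3,3),0).astype(int)
ref=np.median(g[228:250,305:335].reshape(-1,3),0); print(ref)
m=(np.abs(g-ref).max(2)<16).astype(np.uint8); m[:190]=0;m[285:]=0;m[:,:270]=0;m[:,375:]=0
m=cv2.morphologyEx(m,cv2.MORPH_OPEN,np.ones((5,5)))
cn=max(cv2.findContours(m,0,1)[0],key=cv2.contourArea); hull=cv2.convexHull(cn); e=cv2.fitEllipse(hull); print(e,cv2.boundingRect(cn))
c=r.camera_params("wrist"); M=rot().as_matrix(); ep=r.state()["eef_pos"]
for z in (.132,.135,.138):
    p=onz(c,*e[0],z); print(z,p.round(4),"tool",(M.T@(p-ep)).round(4))
```

```text
[120. 119. 122.]
((320.53863525390625, 239.864013671875), (65.32614135742188, 67.64532470703125), 79.749267578125) (287, 208, 68, 65)
0.132 [ 0.4894 -0.1944  0.132 ] tool [ 0.0861  0.0002 -0.0031]
0.135 [ 0.4898 -0.195   0.135 ] tool [ 0.0831  0.0002 -0.0038]
0.138 [ 0.4902 -0.1956  0.138 ] tool [ 0.0801  0.0002 -0.0046]
```

Request:
play_rows(
  translation=[
    [0.025,0,-0.0035],
    [0.025,0,0],
    [0.025,0,0],
    [0.025,0,0],
    [0.0115,0,0],
  ],
  dr=[
    [0,0,0],
    [0,0,0],
    [0,0,0],
    [0,0,0],
    [0,0,0],
  ],
  hand=[0.093,0.093,0.093,0.093,0.093],
)

```text
time: 5.15
eef_pos: [0.489, -0.1943, 0.1045]
ee_rot: [0.329, -0.625, 0.329, 0.627]
wrist_force: [-0.5, -0.6, 0.8]
opening: 0.0927
```

Request:
play_rows(
  translation=[
    [0,0,0],
    [0,0,0],
    [0,0,0],
    [0,0,0],
    [0,0,0],
  ],
  dr=[
    [0,0,0],
    [0,0,0],
    [0,0,0],
    [0,0,0],
    [0,0,0],
  ],
  hand=[0.07,0.06,0.056,0.056,0.056],
)

```text
time: 5.57
eef_pos: [0.4904, -0.1952, 0.108]
ee_rot: [-0.33, 0.626, -0.33, -0.625]
wrist_force: [0.1, -0.3, -0.5]
opening: 0.0642
```

Run:
```python
from h import *
s=r.state(); print(s["q"].round(3),s["eef_pos"].round(4),s["time"],s["wrist_force"],s["opening"])
snap("scene","s1.png"); w=snap("wrist","w2.png")
a=cv2.resize(cv2.imread("pics/s1.png")[150:290,140:300],(400,350)); b=cv2.resize(cv2.imread("pics/w2.png"),(400,350))
cv2.imwrite("pics/c2.png",np.hstack([a,b]))
```

```text
[-0.328  0.746  0.967  2.184 -0.976  0.74  -1.226] [ 0.4904 -0.1952  0.108 ] 5.5667 [ 0.12712198 -0.31755375 -0.54024026] 0.06415211595131731
```

View pics/c2.png

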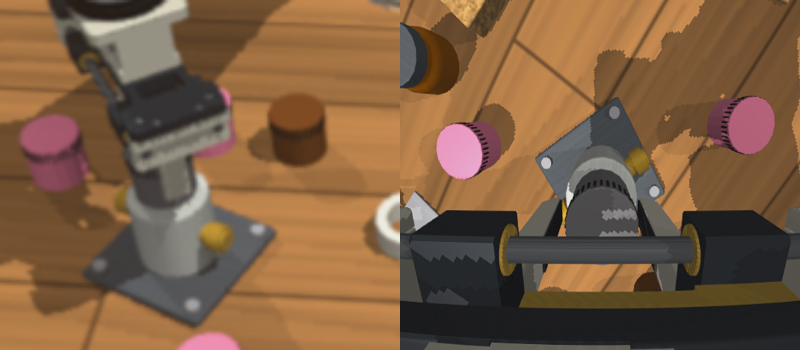

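The cap is centred between the jaws at the intended height, so I close.

Request:
play_rows(
  translation=[
    [0,0,0],
    [0,0,0],
    [0,0,0],
    [0,0,0],
    [0,0,0],
  ],
  dr=[
    [0,0,0],
    [0,0,0],
    [0,0,0],
    [0,0,0],
    [0,0,0],
  ],
  hand=[0.052,0.05,0.045,0.04,0.04],
)

```text
time: 6.08
eef_pos: [0.4891, -0.1958, 0.1074]
ee_rot: [0.33, -0.625, 0.331, 0.625]
wrist_force: [-5.0, -2.2, 5.6]
opening: 0.0515
```

Request:
play_rows(
  translation=[
    [0,0,0],
    [0,0,0],
  ],
  dr=[
    [0,0,0],
    [0,0,0],
  ],
  hand=[0.04,0.04],
)

```text
time: 6.25
eef_pos: [0.4891, -0.1958, 0.1074]
ee_rot: [0.33, -0.625, 0.331, 0.625]
wrist_force: [-4.9, -2.4, 6.4]
opening: 0.0514
```

```bash
cat > st.py <<'E'
from h import *
s=r.state(); M=rot().as_matrix(); print("q",s["q"].round(2),"p",s["eef_pos"].round(4),"t",round(s["time"],2),"F",s["wrist_force"].round(1),"T",s["ft_torque"].round(2),"op",round(s["opening"],4),"yaw",np.degrees(np.arctan2(M[1,1],M[0,1])).round(1),"tilt",M[2].round(3))
E
python3 st.py
```

```text
q [-0.33  0.75  0.97  2.19 -0.98  0.74 -1.23] p [ 0.4891 -0.1958  0.1074] t 6.25 F [-4.9 -2.4  6.4] T [-0.41  1.27  0.03] op 0.0514 yaw -145.8 tilt [-1.     0.001 -0.   ]
```

Request:
play_rows(
  translation=[
    [0,0.0012,0],
    [-0.0002,0,0],
    [-0.0002,0,0],
    [-0.0002,0,0],
    [-0.0002,0,0],
  ],
  dr=[
    [0,0,0],
    [-5,0,0],
    [-5,0,0],
    [-5,0,0],
    [-5,0,0],
  ],
  hand=[0.04,0.04,0.04,0.04,0.04],
)

```text
time: 6.67
eef_pos: [0.49, -0.1961, 0.1083]
ee_rot: [-0.215, 0.674, -0.215, -0.673]
wrist_force: [0.5, -1.9, -0.0]
opening: 0.0515
```

```bash
python3 st.py
```

```text
q [-0.28  0.7   0.87  2.18 -0.9   0.68 -0.95] p [ 0.49   -0.1961  0.1083] t 6.67 F [ 0.5 -1.9 -0. ] T [-0.33 -0.11 -0.09] op 0.0515 yaw -125.5 tilt [-1.    -0.    -0.002]
```

Request:
play_rows(
  translation=[
    [-0.0003,0,0],
    [-0.0003,0,0],
    [-0.0003,0,0],
    [-0.0003,0,0],
    [-0.0003,0,0],
  ],
  dr=[
    [-7,0,0],
    [-7,0,0],
    [-7,0,0],
    [-7,0,0],
    [-7,0,0],
  ],
  hand=[0.04,0.04,0.04,0.04,0.04],
)

```text
time: 7.08
eef_pos: [0.4903, -0.1957, 0.1098]
ee_rot: [-0.002, 0.708, -0.002, -0.706]
wrist_force: [3.0, 0.4, -0.8]
opening: 0.0514
```

Request:
play_rows(
  translation=[
    [-0.0003,0,0],
    [-0.0003,0,0],
    [-0.0003,0,0],
    [-0.0003,0,0],
    [-0.0003,0,0],
  ],
  dr=[
    [-7,0,0],
    [-7,0,0],
    [-7,0,0],
    [-7,0,0],
    [-7,0,0],
  ],
  hand=[0.04,0.04,0.04,0.04,0.04],
)

```text
time: 7.5
eef_pos: [0.4901, -0.1952, 0.1113]
ee_rot: [0.211, 0.676, 0.211, -0.674]
wrist_force: [1.5, 1.7, 2.6]
opening: 0.0511
```

```bash
python3 st.py
```

```text
q [-0.09  0.58  0.53  2.17 -0.58  0.53 -0.08] p [ 0.4901 -0.1952  0.1113] t 7.5 F [1.5 1.7 2.6] T [ 0.41 -0.17 -0.09] op 0.0511 yaw -55.3 tilt [-1.     0.001 -0.002]
```

Request:
play_rows(
  translation=[
    [-0.0003,0,0],
    [-0.0003,0,0],
    [-0.0003,0,0],
    [-0.0003,0,0],
    [-0.0003,0,0],
  ],
  dr=[
    [-7,0,0],
    [-7,0,0],
    [-7,0,0],
    [-7,0,0],
    [-7,0,0],
  ],
  hand=[0.04,0.04,0.04,0.04,0.04],
)

```text
time: 7.92
eef_pos: [0.4896, -0.195, 0.1129]
ee_rot: [0.404, 0.581, 0.404, -0.58]
wrist_force: [-0.5, 2.2, 5.8]
opening: 0.0515
```

Request:
play_rows(
  translation=[
    [-0.0008,0,0],
    [-0.0007,0,0],
    [0,0,0],
  ],
  dr=[
    [0,0,0],
    [0,0,0],
    [0,0,0],
  ],
  hand=[0.04,0.04,0.04],
)

```text
time: 8.17
eef_pos: [0.4895, -0.1951, 0.1132]
ee_rot: [0.401, 0.582, 0.401, -0.582]
wrist_force: [4.4, 2.8, -12.9]
opening: 0.0516
```

```bash
python3 st.py
```

```text
q [ 0.02  0.55  0.36  2.16 -0.39  0.5   0.32] p [ 0.4895 -0.1951  0.1132] t 8.17 F [  4.4   2.8 -12.9] T [ 0.34 -1.01  0.24] op 0.0516 yaw -20.9 tilt [-1. -0. -0.]
```

Request:
play_rows(
  translation=[
    [0.0005,0,0],
    [-0.0003,0,0],
    [-0.0003,0,0],
    [-0.0003,0,0],
    [-0.0003,0,0],
  ],
  dr=[
    [-7,0,0],
    [-7,0,0],
    [-7,0,0],
    [-7,0,0],
    [-7,0,0],
  ],
  hand=[0.04,0.04,0.04,0.04,0.04],
)

```text
time: 8.58
eef_pos: [0.4889, -0.1952, 0.1146]
ee_rot: [0.558, 0.434, 0.559, -0.433]
wrist_force: [0.9, 2.9, -0.6]
opening: 0.0516
```

Request:
play_rows(
  translation=[
    [-0.0004,0,0],
    [0,0,0],
  ],
  dr=[
    [0,0,0],
    [0,0,0],
  ],
  hand=[0.04,0.04],
)

```text
time: 8.75
eef_pos: [0.4888, -0.1953, 0.1147]
ee_rot: [0.557, 0.436, 0.557, -0.435]
wrist_force: [2.6, 2.9, -7.5]
opening: 0.0512
```

```bash
python3 st.py
```

```text
q [ 0.14  0.52  0.19  2.15 -0.2   0.48  0.73] p [ 0.4888 -0.1953  0.1147] t 8.75 F [ 2.6  2.9 -7.5] T [ 0.72 -0.46  0.25] op 0.0512 yaw 14.0 tilt [-1.    -0.    -0.001]
```

Request:
play_rows(
  translation=[
    [0,0,0],
    [-0.0003,0,0],
    [-0.0003,0,0],
    [-0.0003,0,0],
    [-0.0003,0,0],
  ],
  dr=[
    [-7,0,0],
    [-7,0,0],
    [-7,0,0],
    [-7,0,0],
    [-7,0,0],
  ],
  hand=[0.04,0.04,0.04,0.04,0.04],
)

```text
time: 9.17
eef_pos: [0.4888, -0.1952, 0.1161]
ee_rot: [0.663, 0.246, 0.663, -0.246]
wrist_force: [1.1, 4.5, -1.9]
opening: 0.0514
```

Request:
play_rows(
  translation=[
    [-0.0004,0,0],
    [0,0,0],
  ],
  dr=[
    [0,0,0],
    [0,0,0],
  ],
  hand=[0.04,0.04],
)

```text
time: 9.33
eef_pos: [0.4888, -0.1953, 0.1163]
ee_rot: [0.662, 0.248, 0.663, -0.248]
wrist_force: [2.5, 4.3, -8.2]
opening: 0.0511
```

```bash
python3 st.py
```

```text
q [ 0.26  0.51  0.01  2.14 -0.01  0.48  1.14] p [ 0.4888 -0.1953  0.1163] t 9.33 F [ 2.5  4.3 -8.2] T [ 1.   -0.42  0.15] op 0.0511 yaw 49.0 tilt [-1.     0.    -0.001]
```

Request:
play_rows(
  translation=[
    [0,0.001,0],
    [-0.0003,0,0],
    [-0.0003,0,0],
    [-0.0003,0,0],
    [-0.0003,0,0],
  ],
  dr=[
    [-7,0,0],
    [-7,0,0],
    [-7,0,0],
    [-7,0,0],
    [-7,0,0],
  ],
  hand=[0.04,0.04,0.04,0.04,0.04],
)

```text
time: 9.75
eef_pos: [0.4889, -0.195, 0.1177]
ee_rot: [0.706, 0.035, 0.707, -0.035]
wrist_force: [0.5, 4.0, -3.4]
opening: 0.0516
```

Request:
play_rows(
  translation=[
    [-0.0004,0,0],
    [0,0,0],
  ],
  dr=[
    [0,0,0],
    [0,0,0],
  ],
  hand=[0.04,0.04],
)

```text
time: 9.92
eef_pos: [0.4887, -0.195, 0.1178]
ee_rot: [0.705, 0.038, 0.707, -0.038]
wrist_force: [-0.1, 2.9, -6.6]
opening: 0.0515
```

```bash
python3 st.py
```

```text
q [ 0.39  0.51 -0.16  2.14  0.17  0.5   1.56] p [ 0.4887 -0.195   0.1178] t 9.92 F [-0.1  2.9 -6.6] T [0.62 0.09 0.14] op 0.0515 yaw 83.9 tilt [-1.     0.    -0.002]
```

Request:
play_rows(
  translation=[
    [0,0,0],
    [-0.0003,0,0],
    [-0.0003,0,0],
    [-0.0003,0,0],
    [-0.0003,0,0],
  ],
  dr=[
    [-7,0,0],
    [-7,0,0],
    [-7,0,0],
    [-7,0,0],
    [-7,0,0],
  ],
  hand=[0.04,0.04,0.04,0.04,0.04],
)

```text
time: 10.33
eef_pos: [0.4888, -0.1951, 0.1192]
ee_rot: [0.684, -0.178, 0.685, 0.178]
wrist_force: [-1.1, 3.1, -3.8]
opening: 0.0516
```

Request:
play_rows(
  translation=[
    [-0.0004,0,0],
    [0,0,0],
  ],
  dr=[
    [0,0,0],
    [0,0,0],
  ],
  hand=[0.04,0.04],
)

```text
time: 10.5
eef_pos: [0.4887, -0.1951, 0.1193]
ee_rot: [0.684, -0.176, 0.685, 0.176]
wrist_force: [-2.2, 3.9, -8.7]
opening: 0.0514
```

```bash
python3 st.py
```

```text
q [ 0.51  0.53 -0.34  2.13  0.33  0.54  2.  ] p [ 0.4887 -0.1951  0.1193] t 10.5 F [-2.2  3.9 -8.7] T [0.63 0.32 0.12] op 0.0514 yaw 118.8 tilt [-1.     0.001 -0.001]
```

Request:
play_rows(
  translation=[
    [0,0.0008,0],
    [-0.0003,0,0],
    [-0.0003,0,0],
    [-0.0003,0,0],
    [-0.0003,0,0],
  ],
  dr=[
    [-7,0,0],
    [-7,0,0],
    [-7,0,0],
    [-7,0,0],
    [-7,0,0],
  ],
  hand=[0.04,0.04,0.04,0.04,0.04],
)

```text
time: 10.92
eef_pos: [0.4886, -0.1947, 0.1208]
ee_rot: [0.599, -0.375, 0.6, 0.376]
wrist_force: [-1.0, 2.2, -5.2]
opening: 0.0516
```

Request:
play_rows(
  translation=[
    [-0.0004,0,0],
    [0,0,0],
  ],
  dr=[
    [0,0,0],
    [0,0,0],
  ],
  hand=[0.04,0.04],
)

```text
time: 11.08
eef_pos: [0.4885, -0.1948, 0.1209]
ee_rot: [0.6, -0.373, 0.601, 0.374]
wrist_force: [-0.9, 0.8, -10.6]
opening: 0.051
```

```bash
python3 st.py
```

```text
q [ 0.64  0.55 -0.52  2.12  0.48  0.59  2.46] p [ 0.4885 -0.1948  0.1209] t 11.08 F [ -0.9   0.8 -10.6] T [0.15 0.25 0.19] op 0.051 yaw 153.8 tilt [-1.     0.001 -0.   ]
```

Pulling 10.6 N the cap still stops dead after 5.2 rad, so the thread still holds. I relax the pull, open, turn back 105° and take a new grip.

Request:
play_rows(
  translation=[
    [0.0008,0,0],
    [0,0,0],
    [0,0,0],
    [0,0,0],
    [0,0,0],
  ],
  dr=[
    [0,0,0],
    [0,0,0],
    [0,0,0],
    [0,0,0],
    [0,0,0],
  ],
  hand=[0.04,0.056,0.08,0.085,0.085],
)

```text
time: 11.5
eef_pos: [0.4899, -0.1944, 0.1211]
ee_rot: [0.599, -0.376, 0.599, 0.375]
wrist_force: [0.5, 0.0, -0.6]
opening: 0.0714
```

```bash
python3 st.py
```

```text
q [ 0.64  0.55 -0.52  2.12  0.49  0.59  2.46] p [ 0.4899 -0.1944  0.1211] t 11.5 F [ 0.5  0.  -0.6] T [ 0.08 -0.01 -0.07] op 0.0714 yaw 154.2 tilt [-1.    -0.002  0.   ]
```

Request:
play_rows(
  translation=[
    [0,0,0],
    [0,0,0],
    [0,0,0],
    [0,0,0],
    [0,0,0],
  ],
  dr=[
    [7,0,0],
    [7,0,0],
    [7,0,0],
    [7,0,0],
    [7,0,0],
  ],
  hand=[0.085,0.085,0.085,0.085,0.085],
)

```text
time: 11.92
eef_pos: [0.4897, -0.1945, 0.1209]
ee_rot: [0.685, -0.177, 0.684, 0.176]
wrist_force: [-0.6, 0.6, -0.6]
opening: 0.0849
```

Request:
play_rows(
  translation=[
    [0,0,0],
    [0,0,0],
    [0,0,0],
    [0,0,0],
    [0,0,0],
  ],
  dr=[
    [7,0,0],
    [7,0,0],
    [7,0,0],
    [7,0,0],
    [7,0,0],
  ],
  hand=[0.085,0.085,0.085,0.085,0.085],
)

```text
time: 12.33
eef_pos: [0.4897, -0.1944, 0.121]
ee_rot: [0.707, 0.038, 0.706, -0.038]
wrist_force: [0.3, 0.7, 0.3]
opening: 0.0848
```

Request:
play_rows(
  translation=[
    [0,0,0],
    [0,0,0],
    [0,0,0],
    [0,0,0],
    [0,0,0],
  ],
  dr=[
    [7,0,0],
    [7,0,0],
    [7,0,0],
    [7,0,0],
    [7,0,0],
  ],
  hand=[0.085,0.085,0.085,0.085,0.085],
)

```text
time: 12.75
eef_pos: [0.4897, -0.1944, 0.1209]
ee_rot: [0.663, 0.248, 0.662, -0.248]
wrist_force: [-0.3, 0.8, -0.2]
opening: 0.085
```

Request:
play_rows(
  translation=[
    [0,0,0],
    [0,0,0],
  ],
  dr=[
    [0,0,0],
    [0,0,0],
  ],
  hand=[0.07,0.07],
)

```text
time: 12.92
eef_pos: [0.4896, -0.1942, 0.1208]
ee_rot: [0.664, 0.245, 0.663, -0.245]
wrist_force: [0.7, 0.6, 0.1]
opening: 0.076
```

```bash
python3 st.py; python3 -c "
from h import *
print(rot().as_matrix().T@(np.array([.489,-.195,.121])-r.state()['eef_pos']))"
```

```text
q [ 0.27  0.51  0.    2.14 -0.    0.49  1.14] p [ 0.4896 -0.1942  0.1208] t 12.92 F [0.7 0.6 0.1] T [ 0.   -0.06  0.01] op 0.076 yaw 49.5 tilt [-1.     0.     0.001]
[-1.83637212e-04 -1.01379095e-03  8.66160491e-05]
```

Request:
play_rows(
  translation=[
    [0,-0.0005,0],
    [0,0,0],
    [0,0,0],
    [0,0,0],
    [0,0,0],
  ],
  dr=[
    [0,0,0],
    [0,0,0],
    [0,0,0],
    [0,0,0],
    [0,0,0],
  ],
  hand=[0.06,0.056,0.05,0.045,0.04],
)

```text
time: 13.33
eef_pos: [0.4891, -0.1948, 0.1208]
ee_rot: [0.663, 0.246, 0.663, -0.246]
wrist_force: [-0.0, 0.3, 1.0]
opening: 0.0513
```

Request:
play_rows(
  translation=[
    [0,0,0],
    [0,0,0],
    [0,0,0],
  ],
  dr=[
    [0,0,0],
    [0,0,0],
    [0,0,0],
  ],
  hand=[0.04,0.04,0.04],
)

```text
time: 13.58
eef_pos: [0.4891, -0.1948, 0.1207]
ee_rot: [0.663, 0.246, 0.663, -0.246]
wrist_force: [1.0, 1.2, 2.4]
opening: 0.0512
```

```bash
python3 st.py
```

```text
q [ 0.27  0.51  0.    2.14 -0.01  0.49  1.14] p [ 0.4891 -0.1948  0.1207] t 13.58 F [1.  1.2 2.4] T [ 0.15 -0.2   0.05] op 0.0512 yaw 49.3 tilt [-1.  0.  0.]
```

Gripped well, with low side force. I carry on turning, feeling the thread at each step.

Request:
play_rows(
  translation=[
    [-0.0005,0,0],
    [-0.0003,0,0],
    [-0.0003,0,0],
    [-0.0003,0,0],
  ],
  dr=[
    [-7,0,0],
    [-7,0,0],
    [-7,0,0],
    [-7,0,0],
  ],
  hand=[0.04,0.04,0.04,0.04],
)

```text
time: 13.92
eef_pos: [0.4886, -0.1949, 0.1221]
ee_rot: [0.703, 0.076, 0.703, -0.076]
wrist_force: [-0.4, 0.2, 1.7]
opening: 0.0511
```

Request:
play_rows(
  translation=[
    [-0.0004,0,0],
    [0,0,0],
  ],
  dr=[
    [0,0,0],
    [0,0,0],
  ],
  hand=[0.04,0.04],
)

```text
time: 14.08
eef_pos: [0.4886, -0.1949, 0.1222]
ee_rot: [0.703, 0.08, 0.703, -0.08]
wrist_force: [0.2, 0.1, -1.8]
opening: 0.051
```

```bash
python3 st.py
```

```text
q [ 0.37  0.51 -0.14  2.13  0.14  0.51  1.48] p [ 0.4886 -0.1949  0.1222] t 14.08 F [ 0.2  0.1 -1.8] T [ 0.03 -0.13  0.04] op 0.051 yaw 77.1 tilt [-1.  0. -0.]
```

Request:
play_rows(
  translation=[
    [-0.0006,0,0],
    [-0.0003,0,0],
    [-0.0003,0,0],
    [-0.0003,0,0],
  ],
  dr=[
    [-7,0,0],
    [-7,0,0],
    [-7,0,0],
    [-7,0,0],
  ],
  hand=[0.04,0.04,0.04,0.04],
)

```text
time: 14.42
eef_pos: [0.489, -0.1948, 0.1243]
ee_rot: [0.701, -0.095, 0.701, 0.094]
wrist_force: [0.6, 0.9, 4.4]
opening: 0.0513
```

Request:
play_rows(
  translation=[
    [-0.0004,0,0],
    [0,0,0],
  ],
  dr=[
    [0,0,0],
    [0,0,0],
  ],
  hand=[0.04,0.04],
)

```text
time: 14.58
eef_pos: [0.489, -0.1949, 0.1246]
ee_rot: [0.701, -0.092, 0.701, 0.092]
wrist_force: [0.1, 0.7, 5.3]
opening: 0.0514
```

```bash
python3 st.py
```

```text
q [ 0.47  0.51 -0.28  2.13  0.27  0.54  1.83] p [ 0.489  -0.1949  0.1246] t 14.58 F [0.1 0.7 5.3] T [ 0.06  0.06 -0.04] op 0.0514 yaw 104.9 tilt [-1.    -0.     0.001]
```

The thread has let go: the cap rose 2.4 mm where the thread gives 1.2, and the spring now pushes up at +5 N. I lift straight up in small steps.

Request:
play_rows(
  translation=[
    [-0.001,0,0],
    [-0.001,0,0],
    [-0.001,0,0],
  ],
  dr=[
    [0,0,0],
    [0,0,0],
    [0,0,0],
  ],
  hand=[0.04,0.04,0.04],
)

```text
time: 14.83
eef_pos: [0.489, -0.1949, 0.1275]
ee_rot: [0.701, -0.093, 0.701, 0.093]
wrist_force: [0.7, -1.5, 3.8]
opening: 0.0516
```

```bash
python3 st.py
```

```text
q [ 0.47  0.51 -0.28  2.12  0.26  0.54  1.83] p [ 0.489  -0.1949  0.1275] t 14.83 F [ 0.7 -1.5  3.8] T [-0.21 -0.06  0.02] op 0.0516 yaw 105.1 tilt [-1.    -0.001  0.   ]
```

Request:
play_rows(
  translation=[
    [-0.004,0,0],
    [-0.008,0,0],
    [-0.012,0,0],
    [-0.015,0,0],
    [-0.015,0,0],
  ],
  dr=[
    [0,0,0],
    [0,0,0],
    [0,0,0],
    [0,0,0],
    [0,0,0],
  ],
  hand=[0.04,0.04,0.04,0.04,0.04],
)

```text
time: 15.25
eef_pos: [0.488, -0.1942, 0.1818]
ee_rot: [0.7, -0.094, 0.701, 0.094]
wrist_force: [-0.7, -0.6, -0.4]
opening: 0.0516
```

Request:
play_rows(
  translation=[
    [-0.012,0,0],
    [-0.008,0,0],
    [-0.004,0,0],
  ],
  dr=[
    [0,0,0],
    [0,0,0],
    [0,0,0],
  ],
  hand=[0.04,0.04,0.04],
)

```text
time: 15.5
eef_pos: [0.4888, -0.1946, 0.2065]
ee_rot: [0.701, -0.094, 0.701, 0.094]
wrist_force: [-0.1, 0.6, -0.7]
opening: 0.0515
```

```bash
python3 st.py;  python3 - <<'E'
from h import *
snap("wrist","w3.png"); snap("scene","s3.png")
a=cv2.resize(cv2.imread("pics/s3.png")[120:330,120:450],(471,300)); b=cv2.resize(cv2.imread("pics/w3.png")[:400],(329,300))
cv2.imwrite("pics/c3.png",np.hstack([a,b]))
print(rot().as_matrix().T@(np.array([.4905,.183,.2])-r.state()['eef_pos']))
E
```

```text
q [ 0.52  0.4  -0.34  2.05  0.19  0.72  1.9 ] p [ 0.4888 -0.1946  0.2065] t 15.5 F [-0.1  0.6 -0.7] T [ 0.06 -0.02  0.  ] op 0.0515 yaw 105.3 tilt [-1.    -0.     0.001]
[0.00570727 0.36393101 0.10109539]
```

View pics/c3.png

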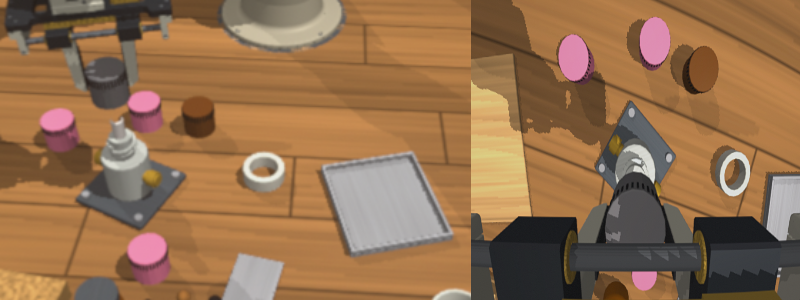

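The scene crop shows the cap held upright in the fingers, clear of the neck. Next I carry it to the tray.

Request:
play_rows(
  translation=[
    [0,0.026,0.0072],
    [0,0.026,0.0072],
    [0,0.026,0.0072],
    [0,0.026,0.0072],
    [0,0.026,0.0072],
  ],
  dr=[
    [0,0,0],
    [0,0,0],
    [0,0,0],
    [0,0,0],
    [0,0,0],
  ],
  hand=[0.04,0.04,0.04,0.04,0.04],
)

```text
time: 16.02
eef_pos: [0.4886, -0.0586, 0.2045]
ee_rot: [0.7, -0.094, 0.701, 0.094]
wrist_force: [1.6, 0.1, -0.9]
opening: 0.0516
```

Request:
play_rows(
  translation=[
    [0,0.026,0.0072],
    [0,0.026,0.0072],
    [0,0.026,0.0072],
    [0,0.026,0.0072],
    [0,0.026,0.0072],
  ],
  dr=[
    [0,0,0],
    [0,0,0],
    [0,0,0],
    [0,0,0],
    [0,0,0],
  ],
  hand=[0.04,0.04,0.04,0.04,0.04],
)

```text
time: 16.43
eef_pos: [0.489, 0.0763, 0.2045]
ee_rot: [0.7, -0.094, 0.701, 0.094]
wrist_force: [0.2, -0.3, -1.9]
opening: 0.0515
```

Request:
play_rows(
  translation=[
    [0,0.026,0.0072],
    [0,0.026,0.0072],
    [0,0.026,0.0072],
    [0,0.026,0.0072],
  ],
  dr=[
    [0,0,0],
    [0,0,0],
    [0,0,0],
    [0,0,0],
  ],
  hand=[0.04,0.04,0.04,0.04],
)

```text
time: 16.77
eef_pos: [0.4894, 0.1841, 0.2044]
ee_rot: [0.7, -0.094, 0.701, 0.094]
wrist_force: [0.8, 0.5, 0.2]
opening: 0.0515
```

Request:
play_rows(
  translation=[
    [0.03,0,0],
    [0.035,0,0],
    [0.035,0,0],
    [0.03,0,0],
    [0.02,0,0],
  ],
  dr=[
    [0,0,0],
    [0,0,0],
    [0,0,0],
    [0,0,0],
    [0,0,0],
  ],
  hand=[0.04,0.04,0.04,0.04,0.04],
)

```text
time: 17.18
eef_pos: [0.4884, 0.1825, 0.052]
ee_rot: [0.699, -0.095, 0.702, 0.094]
wrist_force: [0.3, -0.5, -0.6]
opening: 0.0511
```

Request:
play_rows(
  translation=[
    [0.008,0,0],
    [0,0,0],
    [0,0,0],
  ],
  dr=[
    [0,0,0],
    [0,0,0],
    [0,0,0],
  ],
  hand=[0.04,0.04,0.04],
)

```text
time: 17.43
eef_pos: [0.4899, 0.1831, 0.0473]
ee_rot: [0.7, -0.094, 0.701, 0.094]
wrist_force: [-0.5, 0.5, -0.4]
opening: 0.0517
```

```bash
python3 st.py;  python3 - <<'E'
from h import *
snap("top","t4.png"); snap("scene","s4.png")
a=cv2.resize(cv2.imread("pics/s4.png")[180:320,310:470],(400,350)); b=cv2.resize(cv2.imread("pics/t4.png")[200:319,197:333],(400,350))
cv2.imwrite("pics/c4.png",np.hstack([a,b]))
E
```

```text
q [-0.31  0.64 -0.23  2.18  0.39  0.36  0.98] p [0.4899 0.1831 0.0473] t 17.43 F [-0.5  0.5 -0.4] T [ 0.02 -0.02  0.  ] op 0.0517 yaw 105.3 tilt [-1.    -0.    -0.001]
```

View pics/c4.png

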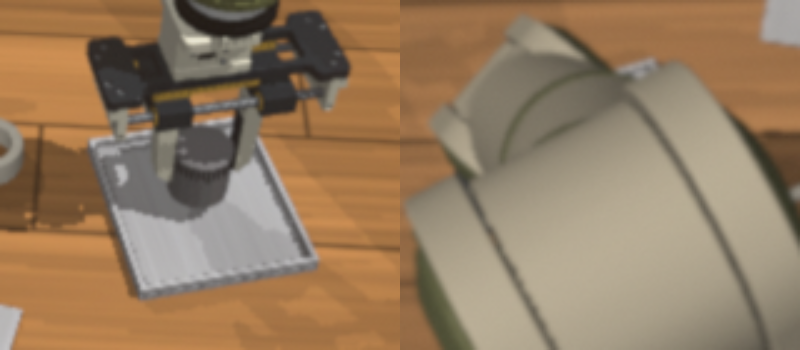

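The cap hangs upright above the middle of the tray. I lower it gently until it touches.

Request:
play_rows(
  translation=[
    [0.005,0,0],
    [0.004,0,0],
    [0.003,0,0],
    [0.002,0,0],
    [0,0,0],
  ],
  dr=[
    [0,0,0],
    [0,0,0],
    [0,0,0],
    [0,0,0],
    [0,0,0],
  ],
  hand=[0.04,0.04,0.04,0.04,0.04],
)

```text
time: 17.95
eef_pos: [0.49, 0.1829, 0.033]
ee_rot: [0.701, -0.094, 0.701, 0.094]
wrist_force: [-0.8, -0.1, -0.7]
opening: 0.0514
```

Request:
play_rows(
  translation=[
    [0.001,0,0],
    [0.001,0,0],
    [0,0,0],
  ],
  dr=[
    [0,0,0],
    [0,0,0],
    [0,0,0],
  ],
  hand=[0.04,0.04,0.04],
)

```text
time: 18.2
eef_pos: [0.4901, 0.183, 0.0312]
ee_rot: [0.701, -0.094, 0.701, 0.094]
wrist_force: [1.4, 0.3, -0.9]
opening: 0.0514
```

```bash
python3 st.py
```

```text
q [-0.32  0.66 -0.2   2.19  0.41  0.32  0.96] p [0.4901 0.183  0.0312] t 18.2 F [ 1.4  0.3 -0.9] T [ 0.11 -0.01 -0.01] op 0.0514 yaw 105.3 tilt [-1. -0. -0.]
```

Request:
play_rows(
  translation=[
    [0.001,0,0],
    [0,0,0],
  ],
  dr=[
    [0,0,0],
    [0,0,0],
  ],
  hand=[0.04,0.04],
)

```text
time: 18.37
eef_pos: [0.4901, 0.183, 0.0303]
ee_rot: [0.701, -0.094, 0.701, 0.094]
wrist_force: [-0.1, -0.3, -1.2]
opening: 0.0515
```

Request:
play_rows(
  translation=[
    [0.001,0,0],
    [0,0,0],
  ],
  dr=[
    [0,0,0],
    [0,0,0],
  ],
  hand=[0.04,0.04],
)

```text
time: 18.53
eef_pos: [0.4901, 0.183, 0.0292]
ee_rot: [0.701, -0.094, 0.701, 0.094]
wrist_force: [-0.9, 0.2, -1.2]
opening: 0.0513
```

Request:
play_rows(
  translation=[
    [0.001,0,0],
    [0,0,0],
  ],
  dr=[
    [0,0,0],
    [0,0,0],
  ],
  hand=[0.04,0.04],
)

```text
time: 18.7
eef_pos: [0.4901, 0.183, 0.0282]
ee_rot: [0.701, -0.094, 0.701, 0.094]
wrist_force: [-0.0, 0.1, -1.5]
opening: 0.0511
```

Request:
play_rows(
  translation=[
    [0.001,0,0],
    [0,0,0],
  ],
  dr=[
    [0,0,0],
    [0,0,0],
  ],
  hand=[0.04,0.04],
)

```text
time: 18.87
eef_pos: [0.4901, 0.183, 0.0272]
ee_rot: [0.701, -0.094, 0.701, 0.094]
wrist_force: [0.2, 0.3, -1.2]
opening: 0.0512
```

Request:
play_rows(
  translation=[
    [0.0007,0,0],
    [0,0,0],
  ],
  dr=[
    [0,0,0],
    [0,0,0],
  ],
  hand=[0.04,0.04],
)

```text
time: 19.03
eef_pos: [0.4903, 0.183, 0.027]
ee_rot: [0.701, -0.094, 0.701, 0.094]
wrist_force: [0.5, -0.4, 4.2]
opening: 0.0512
```

The cap touched down at TCP z 0.027 with 4 N. Now I open and retreat.

Request:
play_rows(
  translation=[
    [0,0,0],
    [0,0,0],
    [0,0,0],
    [0,0,0],
    [0,0,0],
  ],
  dr=[
    [0,0,0],
    [0,0,0],
    [0,0,0],
    [0,0,0],
    [0,0,0],
  ],
  hand=[0.054,0.06,0.075,0.085,0.085],
)

```text
time: 19.45
eef_pos: [0.4901, 0.1829, 0.0266]
ee_rot: [0.701, -0.094, 0.701, 0.094]
wrist_force: [0.0, -0.6, 0.0]
opening: 0.0757
```

Request:
play_rows(
  translation=[
    [0,0,0],
    [0,0,0],
    [-0.005,0,0],
    [-0.01,0,0],
    [-0.02,0,0],
  ],
  dr=[
    [0,0,0],
    [0,0,0],
    [0,0,0],
    [0,0,0],
    [0,0,0],
  ],
  hand=[0.085,0.085,0.085,0.085,0.085],
)

```text
time: 19.87
eef_pos: [0.4892, 0.1827, 0.0613]
ee_rot: [0.7, -0.094, 0.702, 0.094]
wrist_force: [-0.0, -0.4, 0.2]
opening: 0.0848
```

Request:
play_rows(
  translation=[
    [-0.03,0,0],
    [-0.03,0,0],
    [-0.03,0,0],
    [-0.02,0,0],
    [0,0,0],
  ],
  dr=[
    [0,0,0],
    [0,0,0],
    [0,0,0],
    [0,0,0],
    [0,0,0],
  ],
  hand=[0.085,0.085,0.085,0.085,0.085],
)

```text
time: 20.28
eef_pos: [0.4917, 0.1837, 0.1765]
ee_rot: [0.703, -0.093, 0.699, 0.094]
wrist_force: [0.1, 0.6, 0.6]
opening: 0.0852
```

```bash
python3 st.py;  python3 - <<'E'
from h import *
snap("wrist","w5.png"); snap("scene","s5.png")
a=cv2.resize(cv2.imread("pics/s5.png")[180:320,310:470],(400,350)); b=cv2.resize(cv2.imread("pics/w5.png"),(400,350))
cv2.imwrite("pics/c5.png",np.hstack([a,b]))
E
```

```text
q [-0.19  0.44 -0.37  2.09  0.26  0.65  1.1 ] p [0.4917 0.1837 0.1765] t 20.28 F [0.1 0.6 0.6] T [ 0.06 -0.06  0.01] op 0.0852 yaw 105.3 tilt [-1.     0.001  0.007]
```

View pics/c5.png

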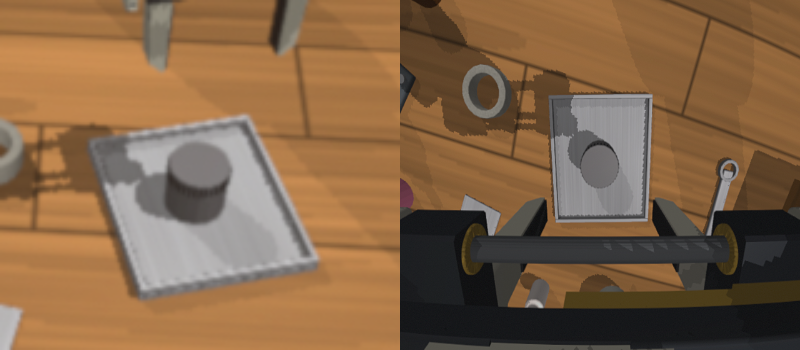

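The cap stands upright near the middle of the tray and the gripper is clear of it, so I hand in.

```bash
python3 -c "
from plant import r
print(r.hand_in())"
```

```text
the job is handed in; nothing more can be done
None
```

The cap is off the filter and standing upright, let go, near the middle of the steel tray. I handed the job in at about 20 s of the 72 s allowed; hand-in gives no verdict.

- **Unscrewing:** I turned it anticlockwise in two grips, about 5.2 rad and then about 1 rad. Before the regrip an upward pull of 10.6 N stopped dead, so the thread was still holding. On the second grip the cap rose 2.4 mm where the thread alone gives 1.2 mm, and the spring pushed up at about 5 N, so I took that as free and kept hold.
- **Setting down:** It touched the tray floor with about 4 N before I opened the fingers.
- **Forces:** The largest reading at the wrist was about 13 N upward, with the sideways reading at most about 5.5 N. I only saw readings at the end of each move, and the wrist does not measure the cap-to-filter force directly.
- **Last pictures:** The scene and wrist views show the cap upright inside the rim and the gripper well clear. The tape and spanner look undisturbed, but I did not re-measure the other things on the bench. The gripper was kept above all of them on the way.
- **Feel checks:** One feel early in the second grip pulled only 1.8 N, too light to decide, so I turned on and felt again. No other check disagreed.

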